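Bed, set and lock a duct damper

ROBOT

A 6-joint arm with a two-finger parallel gripper is mounted at the origin on the work surface. World frame = base frame: x ahead of the robot, y to its left, z up, the work surface at z = 0. Lengths are in m, angles in rad, forces in N, time in s.
With the tool pointing down it reaches from about 0.375 to 0.925 m from the base axis. Payload 5.7 kg.
Tool frame: the origin (TCP) lies midway between the tips of the shut fingers; the grasp point (between the pads) lies 19 mm behind it; z points along the fingers, x is the direction in which the jaws open and shut, and the axes are right-handed (so a half turn about z gives the same grasp; the last joint's range is limited). The gripper opens to 88 mm and grips with 3 to 60 N. Pads are 20 mm wide; open, the fingers measure 115 mm over their backs; the gripper's body (75 mm by 178 mm) begins 61 mm behind the grasp point.
Start: joints at [1.105, 0.359, 1.51, -0, 1.272, -0.115], TCP at [0.206, 0.563, 0.191] pointing down, gripper open.
Joint ranges: [-2.97, 2.97], [-1.01, 2.36], [0.21, 2.38], [-0.96, 4.11], [0.2, 2.71], [-2.98, 2.98]. Speed limits (rad/s): [2.39, 2.39, 3.14, 3.14, 3.14, 3.14].

INTERFACE

Orientations are given as a unit quaternion [x, y, z, w].
In Python, from bench import move_ptp, servo_line, goto_joints, move_gripper, sleep, inverse_kinematics, capture, PlanningError, close_job, spot_in, silhouettes, current_clock, current_joint_pos, current_qvel, current_joint_torque, current_position, current_orientation, current_force, current_torque, current_finger_gap gives the robot as it stands. Calls block until the motion is done:
- move_ptp(position, orientation): joint-space move of the TCP to a pose.
- servo_line(position, orientation=None, rate=0.15, contact_N=None): straight line of the TCP; orientation=None keeps the orientation; rate is the mean speed in m/s. With contact_N (N) it stops when the force on the tool has changed by that much, and returns True; else False.
- goto_joints(angles): joint-space move.
- move_gripper(opening): finger opening in m; the grip force is fixed at half the most; returns when the fingers have stopped.
- sleep(seconds).
- inverse_kinematics(position, orientation): joint angles nearest the present ones, or None.
- capture(name): name is "scene" or "top" or "wrist"; returns a dict with "image" (384x512x3 uint8, blue, green, red), "range_z" (384x512 float32, m along the optical axis (not along the pixel's ray), 0 where there is no reading), "intrinsics" (3x3 intrinsics, pixels), "R" (3x3) and "t" (3): a world point X has camera coordinates R X + t. Camera axes: x right, y down, z forward; pixel columns grow to the right and rows downward; lengths in m; the calibration is good to about 2 mm. A picture is of the moment at which its call begins.
A pose or a line that the arm cannot do raises PlanningError and nothing moves.
- close_job(): hands the job in, once; it reports no verdict.
Trained networks look in the newest picture that a camera, given by its name, has taken for a name from the list of things; names that differ only in an ending like _2 or _b are one class to them, and where a whole thing is asked for, a point or a joint stands for the part that bears it (a point fixed in the world has none). Each returns a list of dicts, best first, with "conf" (0 to 1); they miss things now and then, are a little off and sometimes report something else, mostly with a low value. They report only what shows in the picture. A call takes as long as a camera call.
- spot_in(camera, query): "xy" ([column, row] in pixels, amid what is visible of it).
- silhouettes(camera, query): "region" (384x512 bool, what is visible of it) and "xy" ([column, row] in pixels, amid what is visible of it).
Readings, each from a call of its own:
- current_clock(): time.
- current_joint_pos(): joint angles.
- current_qvel(): joint speeds.
- current_joint_torque(): joint torques, N m.
- current_position(): TCP position.
- current_orientation(): TCP orientation.
- current_force(): force on the tool from outside, world axes, zero at the start.
- current_torque(): the same for the moment, N m.
- current_finger_gap(): finger opening in m.
Only numpy, scipy, OpenCV 4.12 (cv2) and the standard library are available. Lean on these libraries where they do the work, as an engineer would, in place of code of your own. Each camera call takes 0.05 s, during which the arm holds its last target.

TASK

Set this damper for its fan box: with the handwheel's handle ease the damper shut until you feel the blade bed firmly on its rubber stop, without forcing it, and then open it again until the yellow pointer on the far rim stands at the red clip on the scale. Then swing the red-knobbed locking lever fully home, and leave the wheel at its setting and the other things on the bench alone.

Things in the scene. Friction and masses are not known exactly. Their poses are not given: they have to be found in the camera images.
- damper: round galvanised volume damper: a duct 160 mm across, 200 mm long, lying level on timber cradles, fixed to the bench. Origin: on the bench under the handwheel's shaft; z up, x along the duct away from the robot (turned up to 0.3 rad either way), y to the left. Clockwise from above shuts it, anticlockwise opens it
- wheel: black three-spoked handwheel, 158 mm across, lying level on top of the damper; its upright shaft carries the blade (no gearing or play). Origin: on the shaft axis, 218 mm above the bench; x points to the pointer, z up. The rim's top is 225 mm and the hub's 230 mm above the bench. Shaft friction takes about 3 N at the handle; the wheel stays where it is left unless the rubber stop pushes it
- handle_grip (a point): middle of the black upright handle on the near rim of the wheel, opposite the pointer, 68 mm from the shaft axis. A round bar 24 mm in diameter, from 229 to 284 mm above the bench; this point is at 260 mm. It spins freely on its pin, so that a gripper can hold it and carry it round the shaft without turning
- pointer (a point): tip of the yellow pointer on the far rim of the wheel, 92 mm from the shaft axis, 224 mm above the bench. It moves along the inside of a fixed white upright scale band (radius 99 mm, top at 224 mm) with a black mark every 0.15 rad on its outer face and top edge
- red_marker (a point): the red clip on the white scale band (7 mm wide, its top 238 mm above the bench), which marks the wanted setting. This point is where the pointer's tip is when it stands exactly at the clip: in the clip's direction from the shaft axis, 92 mm from it, 224 mm above the bench
- blade: the round flat blade inside the duct, 149 mm across, fixed to the wheel's shaft. Origin: its middle, on the shaft axis, 98 mm above the bench; z up, y along the blade, x square to it. It is bedded when it presses on its rubber stop with 6 N or more, and is sprung out of true above 20 N; 1 N along the rim at the handle, beyond the friction, puts about 1.1 N on the stop
- blade_edge (a point): point on the blade's left (+y) edge, 62 mm from the shaft axis, that meets the rubber-faced stop inside the duct. The stop was set by hand: the blade meets it anywhere from 0.2 rad before to 0.2 rad past square to the duct (pointer 0.5 to 0.9 rad to the right of the duct's axis, seen from above), so it must be felt. The rubber gives about 1 mm per 5 N
- lock_lever (a joint): locking lever, rad: 0 to 0.1 at the start (free), growing clockwise seen from above to 0.7, fully home against its own stop. Its pivot is the wheel's shaft axis; friction takes about 3 N at the knob, and it stays where it is left
- lever_knob (a point): middle of the red upright knob at the end of the locking lever, left of the wheel, 125 mm from the shaft axis, 220 mm above the bench. The knob is 22 mm in diameter and rises 27 mm above the flat lever arm, from 207 to 234 mm above the bench. Going home it moves away from the robot
- drill: a red and black cordless drill standing on its battery, 195 mm tall; loose, to be left alone
- snips: tin snips with blue grips, 240 mm long, lying flat; loose, to be left alone
- mallet: a hammer lying flat; loose, to be left alone
- foil_tape: a roll of aluminium tape lying flat, 104 mm across, 50 mm high; loose, to be left alone
- rivet_tin: a small green open tin of rivets, 68 mm across, 45 mm high, beside the damper; loose, to be left alone
- screwdriver: a screwdriver lying flat to the left of the damper; loose, to be left alone
- tape_measure: a yellow and black tape measure, 72 x 36 x 66 mm, to the right of the damper; loose, to be left alone

How it is judged:
On the way, in this order (a step that is already met when the one before it is completed fails the run):
1. the damper is shut until its blade presses on the rubber stop with at least 6 N, for 0.3 s (contact force between blade and anything else above 6 N), for 0.3 s.
2. the damper is opened until the pointer stands at the red clip, within 5 mm, at rest (horizontal distance between pointer and red_marker below 0.005 m and angular speed of wheel below 0.05 rad/s), for 0.3 s.
3. the locking lever is swung fully home (value of joint lock_lever above 0.63 rad), for 0.2 s.
At the end, for the whole second after the job is handed in: The pointer's tip is within 5 mm of the red clip's point, the wheel is at rest, and the locking lever is within 0.07 rad of its own stop; the blade has been bedded on its stop on the way (all of step 2 and value of joint lock_lever above 0.63 rad); the robot touches nothing.
It fails at once if the blade presses on its stop with more than 20 N (contact force between blade and anything else above 20 N).
It fails at once if one of the other things on the bench is moved by more than 25 mm (distance of any of drill, snips, mallet, foil_tape, rivet_tin, screwdriver, tape_measure from where it was at the start of the episode above 0.025 m).
It also fails if it takes over 72 s, if anything falls off the work surface, if the arm or the gripper's body presses on something with over 40 N, if the wrist force passes 120 N, or if a joint passes its speed limit or range.

## Working session

There is one attempt and no reset: what is moved stays moved. The work goes in short steps, each a Python script; the robot and the scene stay as the last script left them, time stands still between calls to the robot, and variables do not carry over. Pictures are saved under pics/ and viewed, and the job is handed in when it is done.

```bash
ls; mkdir -p pics; python3 - <<'E'
from bench import *
import cv2
print(current_clock(), current_position(), current_orientation(), current_force())
for n in ["scene","top","wrist"]:
    c=capture(n); cv2.imwrite(f"pics/{n}0.png",c["image"])
    print(n,c["intrinsics"].tolist(),c["R"].round(3).tolist(),c["t"])
    if n!="wrist":
      for q in ["handle_grip","pointer","red_marker","lever_knob","wheel","lock_lever","damper"]:
        print(q,[(r["xy"],round(r["conf"],2)) for r in spot_in(n,q)][:3])
print(current_clock())
E
```

```text
pics
0.0 [0.20583857 0.56279034 0.19032189] [ 8.19641594e-01  5.72875930e-01 -8.07382713e-04  4.17125374e-04] [-0.58407951  0.65578018  0.38609605]
scene [[422.5372479144567, 0.0, 256.9715404408687], [0.0, 422.5372479144567, 192.38635120938923], [0.0, 0.0, 1.0]] [[-0.725, 0.688, -0.001], [0.501, 0.526, -0.687], [-0.473, -0.499, -0.726]] [ 0.40500688 -0.15047725  1.53316137]
handle_grip [([249.0, 201.6], 0.45), ([249.1, 142.7], 0.42)]
pointer [([248.3, 173.7], 0.9), ([364.6, 326.8], 0.46)]
red_marker [([251.7, 146.3], 0.62), ([291.2, 178.2], 0.15)]
lever_knob [([291.3, 175.7], 0.8)]
wheel [([248.3, 173.3], 0.63), ([184.8, 210.5], 0.22)]
lock_lever [([194.9, 124.0], 0.68), ([282.3, 178.2], 0.67)]
damper [([246.9, 197.4], 0.66)]
top [[419.3083801136476, 0.0, 261.418072552846], [0.0, 419.3083801136476, 185.85482789336538], [0.0, 0.0, 1.0]] [[0.019, -1.0, -0.021], [-0.988, -0.015, -0.152], [0.151, 0.023, -0.988]] [-0.00698229  0.55465728  1.26757006]
handle_grip [([296.7, 194.8], 0.67)]
pointer [([280.8, 184.3], 0.84)]
red_marker [([283.1, 185.9], 0.18)]
lever_knob [([251.4, 201.1], 0.68), ([280.9, 186.7], 0.56)]
wheel [([282.0, 181.7], 0.6)]
lock_lever [([252.2, 199.8], 0.53)]
damper [([280.0, 187.8], 0.71)]
wrist [[273.6887014117207, 0.0, 252.36989137871606], [0.0, 273.6887014117207, 191.52146824854088], [0.0, 0.0, 1.0]] [[0.344, 0.939, -0.001], [0.903, -0.331, 0.273], [0.256, -0.095, -0.962]] [-0.59910309 -0.03319408  0.39115813]
0.85
```

```bash
python3 - <<'E'
import cv2
t=cv2.imread("pics/top0.png"); s=cv2.imread("pics/scene0.png")
cv2.imwrite("pics/top0z.png",cv2.resize(t[120:260,190:376],None,fx=4,fy=4,interpolation=cv2.INTER_CUBIC))
cv2.imwrite("pics/scene0z.png",cv2.resize(s[100:250,150:350],None,fx=4,fy=4,interpolation=cv2.INTER_CUBIC))
E
```

```text
(no output)
```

View pics/top0.png

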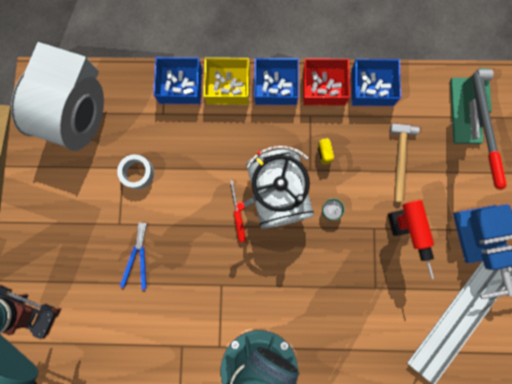

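View pics/top0z.png

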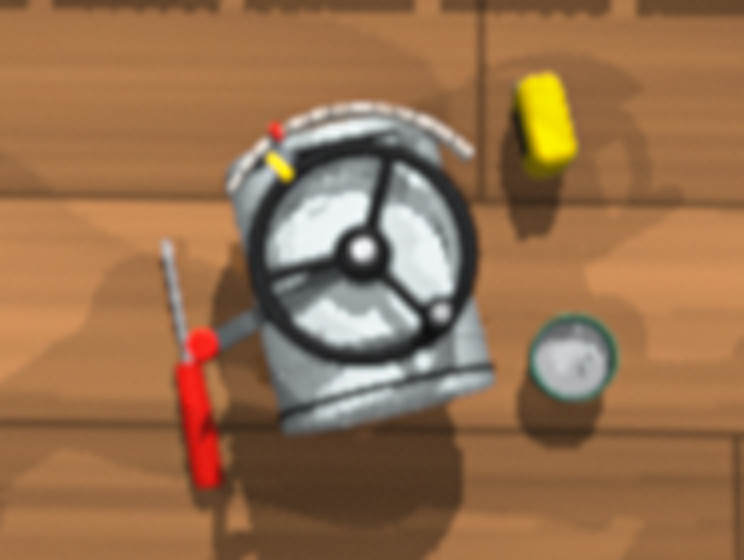

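View pics/scene0z.png

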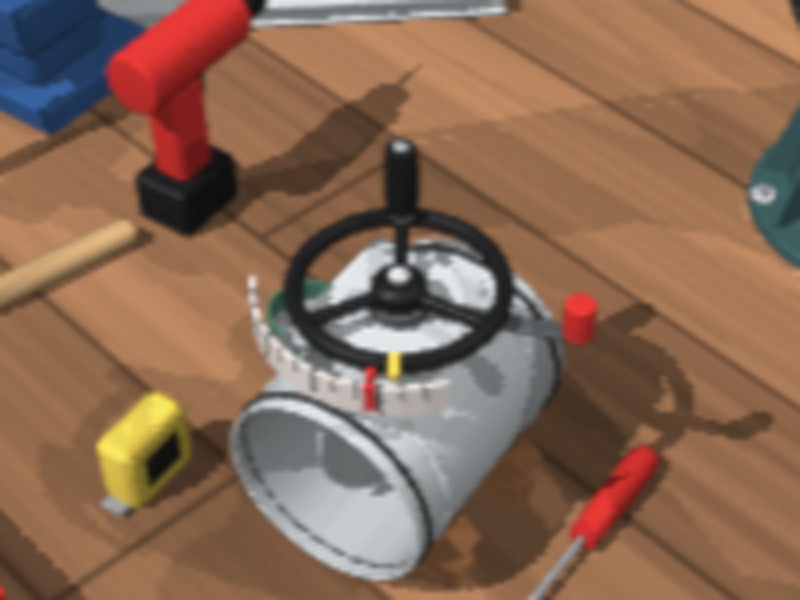

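View pics/scene0.png

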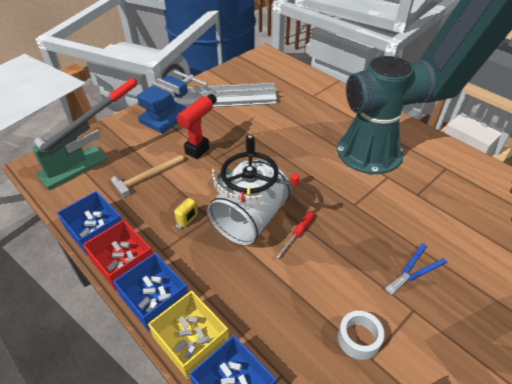

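The top view shows the damper, the yellow pointer tip at about (257,158), the clip at (259,152), the handle top at (300,198) and the lever knob at (241,206). I'll locate the shaft, then look closer with the wrist camera.

```bash
cat > h.py <<'E'
from bench import *
import numpy as np, cv2
from scipy.spatial.transform import Rotation as Ro
def ray(c,uv):
    K,R,t=c["intrinsics"],np.array(c["R"]),np.array(c["t"])
    d=R.T@(np.linalg.inv(K)@np.array([uv[0],uv[1],1.])); o=-R.T@t
    return o,d
def atz(c,uv,z):
    o,d=ray(c,uv); return o+d*(z-o[2])/d[2]
def proj(c,X):
    p=np.array(c["R"])@np.array(X)+np.array(c["t"]); p=c["intrinsics"]@p; return p[:2]/p[2]
def down(yaw):  # tool x (jaw) at angle yaw, z down
    x=np.array([np.cos(yaw),np.sin(yaw),0]); z=np.array([0,0,-1.]); y=np.cross(z,x)
    return Ro.from_matrix(np.column_stack([x,y,z])).as_quat()
E
python3 - <<'E'
from h import *
c=capture("top"); s=capture("scene")
P=lambda x,y:(190+x/4.,120+y/4.)
S=lambda x,y:(150+x/4.,100+y/4.)
for n,a,b,z in [("hub",(365,248),(400,275),.230),("handletop",(442,311),(400,146),.284),("clip",(277,128),(371,370),.238),("ptr",(268,152),(395,360),.224),("knob",(201,343),(580,300),.234)]:
    A=atz(c,P(*a),z);B=atz(s,S(*b),z); print(n,A.round(4),B.round(4))
q=current_orientation(); print(Ro.from_quat(q).as_matrix().round(3))
w=capture("wrist"); R=np.array(w["R"]); print("cam pos",-R.T@w["t"],"TCP",current_position(), "in tool", Ro.from_quat(q).as_matrix().T@(-R.T@w["t"]-current_position()), "axis",Ro.from_quat(q).as_matrix().T@R[2])
E
```

```text
hub [ 0.5372 -0.0549  0.23  ] [ 0.5392 -0.0471  0.23  ]
handletop [ 0.4888 -0.1026  0.284 ] [ 0.4913 -0.0977  0.284 ]
clip [0.6166 0.0053 0.238 ] [0.6172 0.0103 0.238 ]
ptr [0.6031 0.0115 0.224 ] [0.5914 0.0044 0.224 ]
knob [0.4712 0.0529 0.234 ] [0.4725 0.0553 0.234 ]
[[ 0.344  0.939 -0.   ]
 [ 0.939 -0.344 -0.   ]
 [-0.    -0.    -1.   ]]
cam pos [0.13575304 0.58858185 0.38492063] TCP [0.20618837 0.56341491 0.19113159] in tool [-0.00059304 -0.07480777 -0.19378377] axis [-6.37308613e-04  2.73145378e-01  9.61972555e-01]
```

```bash
python3 - <<'E'
from h import *
C=np.array([.538,-.051])
j=current_joint_pos()
for a in (45,0,-40):
    u=np.array([np.cos(np.radians(a)),np.sin(np.radians(a))]); h=C-.068*u
    for k in (90,-90):
        q=inverse_kinematics([*h,.243],down(np.radians(a+k))); print(a,k,None if q is None else np.round(q,2))
p=current_position()
servo_line([p[0],p[1],.33],rate=.2)
u=np.array([1,1])/2**.5; h=C-.075*u
move_ptp([*h,.34],down(np.radians(135)))
c=capture("wrist"); cv2.imwrite("pics/w1.png",c["image"]); print(current_clock(),current_position(),current_force(),current_joint_pos().round(2) if hasattr(current_joint_pos(),'round') else current_joint_pos())
np.save("w1.npy",c,allow_pickle=True)
for q in ["handle_grip","pointer","red_marker","lever_knob","wheel"]:
        print(q,[(r["xy"],round(r["conf"],2)) for r in spot_in("wrist",q)][:3])
E
```

```text
45 90 [-0.34  0.17  1.65 -0.    1.33 -2.69]
45 -90 [-0.34  0.17  1.65 -0.    1.33  0.45]
0 90 [-0.25  0.12  1.7  -0.    1.32 -1.83]
0 -90 [-0.25  0.12  1.7  -0.    1.32  1.32]
-40 90 [-0.16  0.15  1.67 -0.    1.32 -1.03]
-40 -90 [-0.16  0.15  1.67 -0.    1.32  2.11]
4.45 [ 0.48509483 -0.10347638  0.33994348] [ 0.38993965 -0.78312478 -0.12704523] [-0.35  0.1   1.49  0.    1.55 -2.71]
handle_grip [([252.8, 192.0], 0.59), ([251.1, 239.9], 0.21)]
pointer [([249.9, 229.4], 0.96)]
red_marker [([251.0, 226.9], 0.35), ([250.3, 192.7], 0.31)]
lever_knob [([281.2, 239.3], 0.55), ([246.5, 228.1], 0.32)]
wheel [([251.7, 227.5], 0.93)]
```

View pics/w1.png

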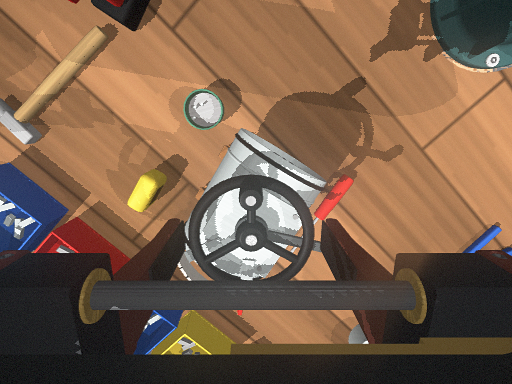

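The wrist view shows the handle at (250,201) and the hub at (250,240), but the gripper hides the pointer. I'll turn the tool half a turn so the camera sits over the hub.

```bash
python3 - <<'E'
from h import *
C=np.array([.538,-.051])
u=np.array([1,1])/2**.5; h=C-.068*u
move_ptp([*h,.31],down(np.radians(-45)))
c=capture("wrist"); cv2.imwrite("pics/w2.png",c["image"]); print(current_clock(),current_position(),current_force())
np.save("w2.npy",c,allow_pickle=True)
for q in ["handle_grip","pointer","red_marker","lever_knob","wheel"]:
        print(q,[(r["xy"],round(r["conf"],2)) for r in spot_in("wrist",q)][:3])
E
```

```text
7.4083 [ 0.48994448 -0.09907756  0.31004789] [ 0.21264166 -1.04078571  0.0712188 ]
handle_grip [([256.1, 198.2], 0.95)]
pointer [([252.4, 113.2], 0.95), ([163.3, 110.9], 0.22)]
red_marker [([272.6, 7.2], 0.68)]
lever_knob [([155.5, 100.4], 0.76), ([255.2, 122.4], 0.25)]
wheel [([254.0, 114.1], 0.91)]
```

View pics/w2.png

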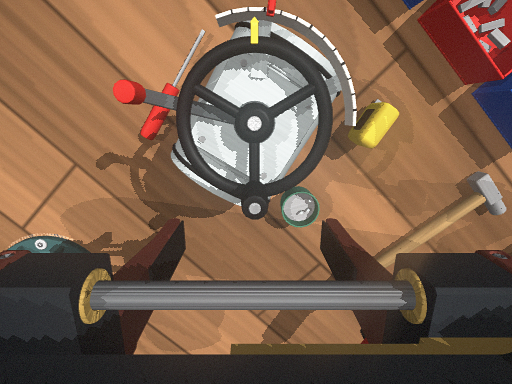

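The wrist view now shows the pointer tip near (254,18), the clip near (272,6), the hub at (254,123), the handle top at (255,206) and the knob top at (127,91).

```bash
python3 - <<'E'
import cv2
t=cv2.imread("pics/w2.png")
cv2.imwrite("pics/w2z.png",cv2.resize(t[0:75,200:300],None,fx=8,fy=8,interpolation=cv2.INTER_CUBIC))
E
python3 - <<'E'
from h import *
c=np.load("w2.npy",allow_pickle=True).item()
H=atz(c,(254.5,123.5),.230);print("hub",H)
for n,uv,z in [("handle",(254.7,206),.284),("ptr",(254,18),.224),("clip",(272,6),.238),("knob",(128,91),.234)]:
    X=atz(c,uv,z); d=X-H; print(n,X.round(4),np.hypot(*d[:2]).round(4),np.degrees(np.arctan2(d[1],d[0])).round(2))
im=c["image"].astype(int);b,g,r=im[...,0],im[...,1],im[...,2]
m=((r>150)&(g>150)&(b<90)); m[60:]=0; ys,xs=np.nonzero(m);print("yellow",xs.mean(),ys.min(),ys.max())
m=((r>140)&(g<60)&(b<60)); m[40:]=0;m[:,:230]=0;m[:,300:]=0; ys,xs=np.nonzero(m);print("red",xs.mean(),xs.min(),xs.max(),ys.min(),ys.max())
E
```

```text
hub [ 0.53756174 -0.05479147  0.23      ]
handle [ 0.4908 -0.1015  0.284 ] 0.0661 -135.08
ptr [0.6022 0.0107 0.224 ] 0.092 45.38
clip [0.6163 0.0034 0.238 ] 0.0979 36.47
knob [0.4753 0.0491 0.234 ] 0.1211 120.95
yellow 252.33333333333334 17 43
red 269.8863636363636 267 275 0 15
```

View pics/w2z.png

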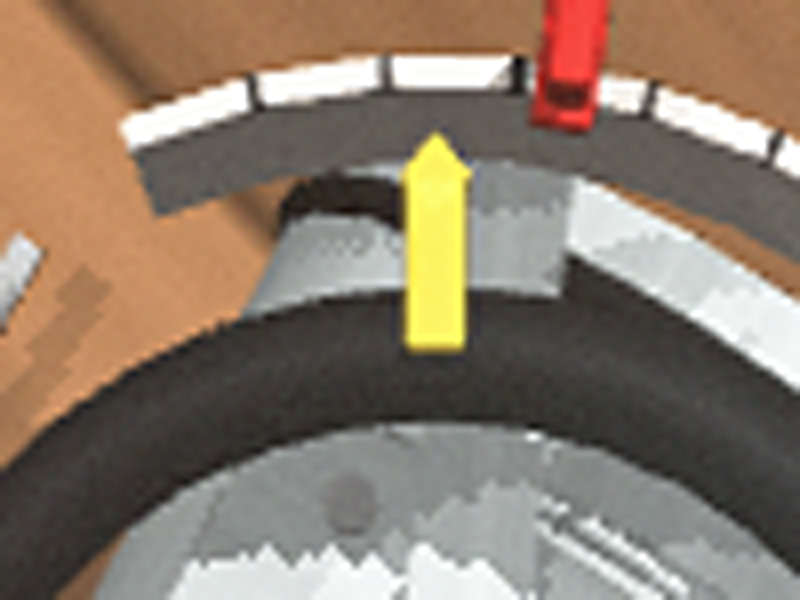

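```bash
cat >> h.py <<'E'
C=np.array([.5375,-.0542]); RH=.068; ZG=.243
def hpos(a): return np.array([C[0]-RH*np.cos(a),C[1]-RH*np.sin(a),ZG])
def tq(a): return down(a-np.pi/2)
def cw(a): return np.array([-np.sin(a),np.cos(a),0])   # handle's direction of motion when shutting
def rad(a): return np.array([np.cos(a),np.sin(a),0])
def ft(a,F0,n=1):
    F=np.array(current_force())-F0; return -F@cw(a), F@rad(a), F[2]
E
python3 - <<'E'
from h import *
a=np.radians(45.2)
p=hpos(a)
print(servo_line(p,tq(a),rate=.08,contact_N=12),current_position()-p,current_clock())
sleep(.2)
F0=np.array(current_force()); print(F0)
move_gripper(.029); print("gap",current_finger_gap(),current_clock(), np.array(current_force())-F0)
np.save("F0.npy",F0)
aa=a
for i in range(5):
    aa-=.03
    r=servo_line(hpos(aa),tq(aa),rate=.03,contact_N=10)
    print(round(aa,3),r,np.round(ft(aa,F0),2),round(current_clock(),2),(current_position()-hpos(aa)).round(4))
c=capture("wrist"); cv2.imwrite("pics/w3.png",c["image"]); np.save("w3.npy",c,allow_pickle=True)
E
```

```text
False [ 0.00045052 -0.00016723  0.00047587] 8.65
[-0.4785405  -0.08681834 -0.43094447]
gap 0.02895922809187564 9.8667 [1.51123581 0.76171949 0.19053036]
0.759 False [0.2  1.05 0.72] 10.12 [-0.0001  0.     -0.    ]
0.729 False [ 1.69  0.66 -0.05] 10.37 [ 0.0003 -0.0003  0.0001]
0.699 False [ 1.85  0.86 -0.62] 10.62 [ 0.0004 -0.0003  0.0001]
0.669 False [ 1.61  0.57 -0.4 ] 10.87 [ 0.0002 -0.0001  0.0001]
0.639 False [1.98 0.38 0.44] 11.12 [ 0.     -0.      0.0001]
```

View pics/w3.png

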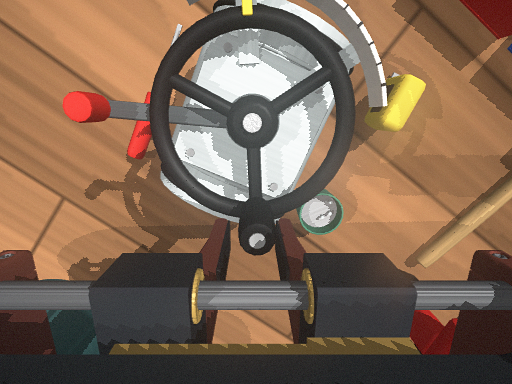

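The fingers sit around the handle and the wheel follows at about 2–3 N. I'll turn on towards the stop, coarsely first and then in fine steps with force checks.

```bash
python3 - <<'E'
from h import *
F0=np.load("F0.npy")
aa=.639
def fa(a,n=4):
    v=[]
    for _ in range(n): v.append(ft(a,F0)); sleep(.02)
    return np.mean(v,0)
stop=False
while aa>.06:
    aa-=.06
    r=servo_line(hpos(aa),tq(aa),rate=.04,contact_N=9)
    f=ft(aa,F0); print(round(aa,3),r,np.round(f,2),round(current_clock(),2))
    if r or f[0]>6: stop=True;break
log=[]
while not stop and aa>-.85:
    aa-=.01
    r=servo_line(hpos(aa),tq(aa),rate=.02)
    f=fa(aa,2); log.append(f[0])
    if len(log)%5==0 or f[0]>5: print(round(aa,3),np.round(f,2),round(current_clock(),2))
    if f[0]>8: break
    if current_clock()>32: break
np.save("aa.npy",aa); print("end",aa,current_clock(),np.round(log[-8:],2))
E
```

```text
0.579 False [ 2.29 -0.08  1.7 ] 11.42
0.519 False [1.45 1.06 1.95] 11.67
0.459 False [1.74 0.36 1.11] 11.92
0.399 False [1.77 0.31 1.33] 12.17
0.339 False [0.86 1.65 1.68] 12.42
0.279 False [2.65 0.53 0.77] 12.67
0.219 False [0.81 0.05 0.76] 12.92
0.159 False [0.73 0.79 1.81] 13.17
0.099 False [1.19 0.54 1.25] 13.42
0.039 False [2.23 0.89 1.85] 13.67
-0.011 [2.48 0.4  1.73] 15.08
-0.061 [2.43 0.17 1.04] 16.5
-0.111 [2.42 0.09 1.04] 17.92
-0.161 [2.83 0.87 1.23] 19.33
-0.211 [2.21 0.19 1.21] 20.75
-0.261 [2.8  0.13 1.33] 22.17
-0.311 [2.79 1.14 1.07] 23.58
-0.361 [ 2.57  0.69 -0.13] 25.0
-0.411 [2.58 0.5  0.16] 26.42
-0.461 [2.59 0.65 0.25] 27.83
-0.511 [ 3.52  0.09 -0.2 ] 29.25
-0.521 [5.37 0.74 1.14] 29.53
-0.531 [5.61 0.18 1.56] 29.82
-0.541 [8.29 0.69 1.59] 30.1
end -0.5410000000000004 30.1 [2.62 2.04 2.94 2.44 3.52 5.37 5.61 8.29]
```

```bash
python3 - <<'E'
from h import *
F0=np.load("F0.npy"); aa=float(np.load("aa.npy"))
def fa(a,n=6):
    v=[]
    for _ in range(n): v.append(ft(a,F0)); sleep(.02)
    return np.mean(v,0)
print(np.round(fa(aa),2))
for k in range(5):
    aa-=.01
    servo_line(hpos(aa),tq(aa),rate=.02)
    f=fa(aa); print(round(aa,3),np.round(f,2),round(current_clock(),2))
    if f[0]>11.8: break
for _ in range(3):
    sleep(.2); print(np.round(fa(aa),2))
np.save("aa.npy",aa)
c=capture("wrist"); cv2.imwrite("pics/w4.png",c["image"]); np.save("w4.npy",c,allow_pickle=True); print(current_clock())
E
```

```text
[8.2  0.25 1.38]
-0.551 [9.48 0.6  1.95] 30.55
-0.561 [11.77  0.66  3.27] 30.9
-0.571 [13.06  0.77  3.81] 31.25
[13.47  0.63  3.41]
[13.08  0.73  3.85]
[12.89  0.51  3.63]
32.2
```

View pics/w4.png

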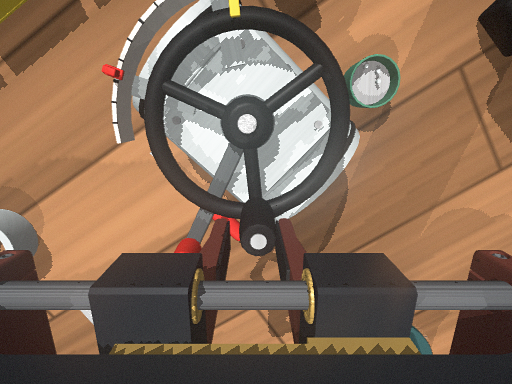

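The blade is bedded: the handle force held steady at about 13 N, of which friction is 2.7 N, so about 11 N is on the stop. It was held for over 0.6 s. I'll calibrate wheel angle against tool angle from this picture, then open.

```bash
python3 - <<'E'
from h import *
def ang(X,H): d=X-H; return np.arctan2(d[1],d[0]), np.hypot(*d[:2])
c=np.load("w4.npy",allow_pickle=True).item()
H=atz(c,(247.5,124),.230); print("hub",H)
for n,uv,z in [("handle",(258,240.5),.284),("ptr mid",(235,7),.226),("clip",(113,71),.236)]:
    print(n,ang(atz(c,uv,z),H), n=="handle" and ang(atz(c,uv,z),H)[0]-np.pi)
c=np.load("w2.npy",allow_pickle=True).item()
H=atz(c,(254.5,123.5),.230); print("hub",H)
for z in (.224,.230,.236): print("clip",ang(atz(c,(270.6,10),z),H))
print("ptr",ang(atz(c,(254.3,17),.224),H))
# open
F0=np.load("F0.npy"); aa=float(np.load("aa.npy"))
while aa<.55:
    aa=min(aa+.06,.55)
    servo_line(hpos(aa),tq(aa),rate=.045)
print(aa,np.round(ft(aa,F0),2),current_clock())
np.save("aa.npy",aa)
c=capture("wrist"); cv2.imwrite("pics/w5.png",c["image"]); np.save("w5.npy",c,allow_pickle=True)
s=capture("scene"); cv2.imwrite("pics/s5.png",cv2.resize(s["image"][120:240,180:320],None,fx=5,fy=5,interpolation=cv2.INTER_CUBIC))
E
```

```text
hub [ 0.53683986 -0.05437979  0.23      ]
handle (np.float64(2.6683308571391318), np.float64(0.06758312230413999)) -0.47326179645066135
ptr mid (np.float64(-0.4662532182169459), np.float64(0.07657105712703384)) False
clip (np.float64(0.6303449243074882), np.float64(0.09709907251066793)) False
hub [ 0.53756174 -0.05479147  0.23      ]
clip (np.float64(0.6418554859931679), np.float64(0.09936330380562312))
clip (np.float64(0.6426040422424777), np.float64(0.0974235329729255))
clip (np.float64(0.6433830121602196), np.float64(0.09548381894817644))
ptr (np.float64(0.7891527936631578), np.float64(0.09283182532079774))
0.55 [-1.83  0.09  1.11] 36.95
```

View pics/w5.png

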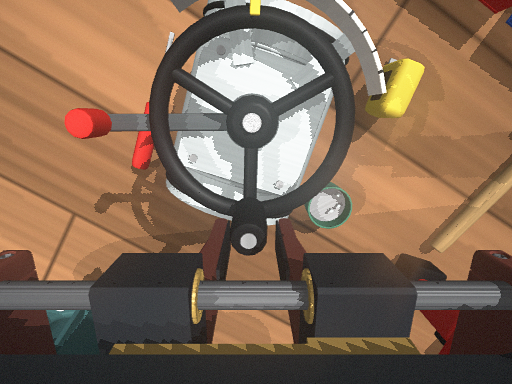

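View pics/s5.png

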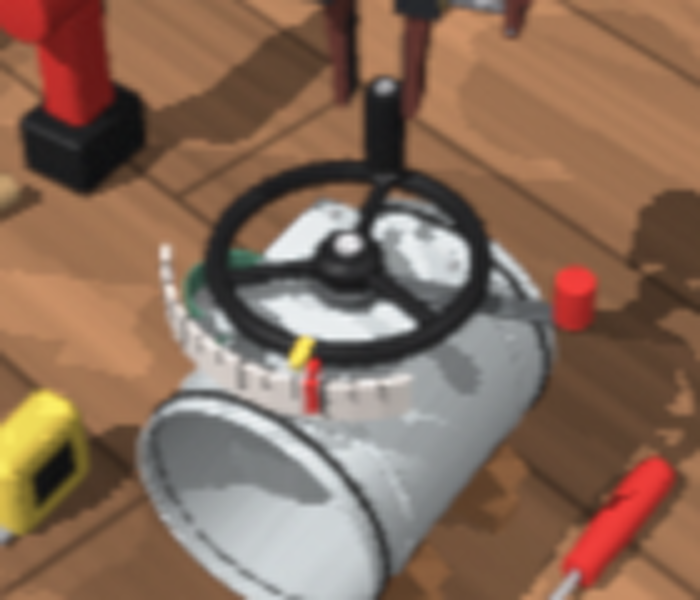

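```bash
cat >> h.py <<'E'
def ang(X,H): d=X-H; return np.arctan2(d[1],d[0])
E
python3 - <<'E'
from h import *
c=np.load("w5.npy",allow_pickle=True).item()
H=atz(c,(252,123),.230); Cc=np.array([.5375,-.0546,0]); print("hub",H)
hw=ang(atz(c,(248.7,240),.284),H)+np.pi; print("handle-based",hw, ang(atz(c,(248.7,240),.284),Cc)+np.pi); print("ptr mid",ang(atz(c,(254.8,7),.226),H), ang(atz(c,(254.8,7),.226),Cc))
F0=np.load("F0.npy"); aa=float(np.load("aa.npy"))
wheel=ang(atz(c,(254.8,7),.226),H)
d=.640-wheel-.03
print("move",d)
aa+=d; servo_line(hpos(aa),tq(aa),rate=.02); np.save("aa.npy",aa)
print(aa,np.round(ft(aa,F0),2),current_clock())
c=capture("wrist"); cv2.imwrite("pics/w6.png",c["image"]); np.save("w6.npy",c,allow_pickle=True)
cv2.imwrite("pics/w6z.png",cv2.resize(c["image"][0:150,190:320],None,fx=5,fy=5,interpolation=cv2.INTER_CUBIC))
s=capture("scene"); cv2.imwrite("pics/s6.png",cv2.resize(s["image"][160:220,200:280],None,fx=9,fy=9,interpolation=cv2.INTER_CUBIC))
E
```

```text
hub [ 0.53738605 -0.05463084  0.23      ]
handle-based 0.5177204103024047 0.5172838352767237
ptr mid 0.5218642087354186 0.5222630764462858
move 0.0881357912645814
0.6381357912645814 [-1.32  0.23  1.34] 37.5
```

View pics/w6z.png

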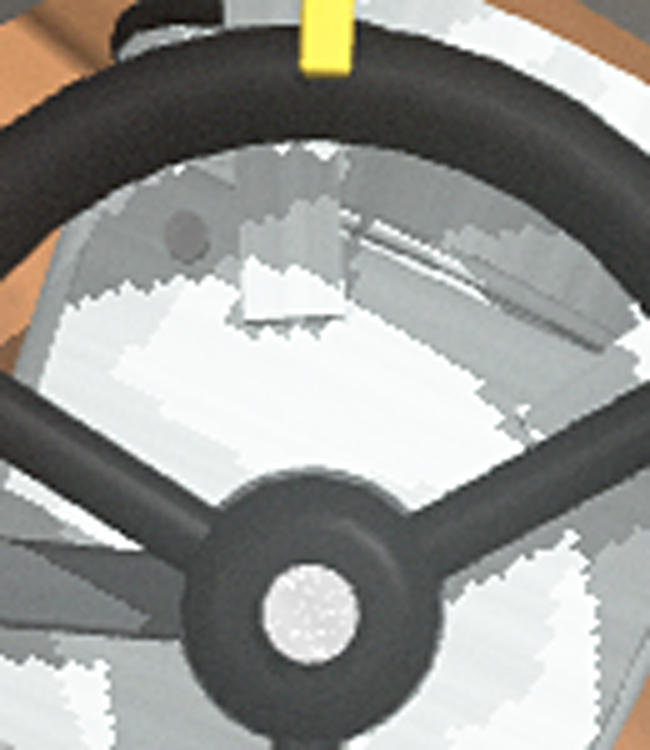

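View pics/s6.png

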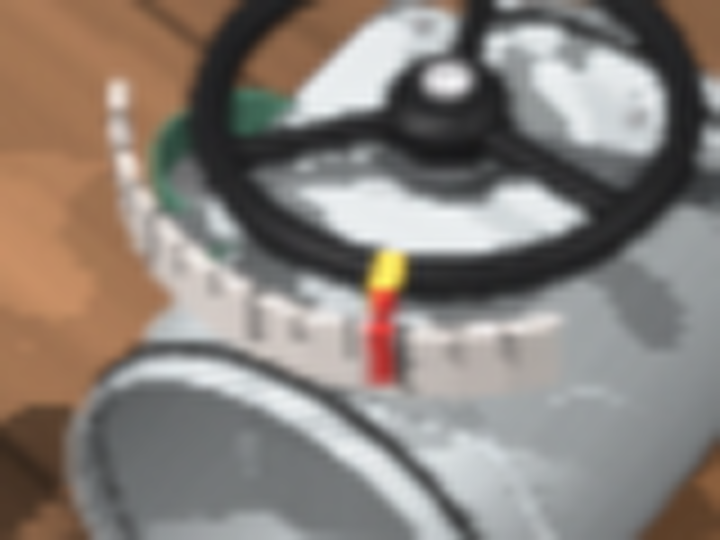

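```bash
python3 - <<'E'
from h import *
c=np.load("w6.npy",allow_pickle=True).item()
H=atz(c,(252,122.5),.230)
w=ang(atz(c,(255.4,7),.226),H); print("wheel",w)
F0=np.load("F0.npy"); aa=float(np.load("aa.npy"))
d=np.clip(.640-w,0,.04); aa+=d; print(d)
servo_line(hpos(aa),tq(aa),rate=.02); np.save("aa.npy",aa); sleep(.3)
print(aa,np.round(ft(aa,F0),2))
move_gripper(.05)
p=hpos(aa); p[2]=.31; servo_line(p,tq(aa),rate=.15)
c=capture("wrist"); print(current_clock()); cv2.imwrite("pics/w7.png",c["image"]); np.save("w7.npy",c,allow_pickle=True)
cv2.imwrite("pics/w7z.png",cv2.resize(c["image"][0:75,200:300],None,fx=8,fy=8,interpolation=cv2.INTER_CUBIC))
E
```

```text
wheel 0.605781818060571
0.03421818193942905
0.6723539732040105 [-2.01  1.01  1.33]
39.3583
```

View pics/w7z.png

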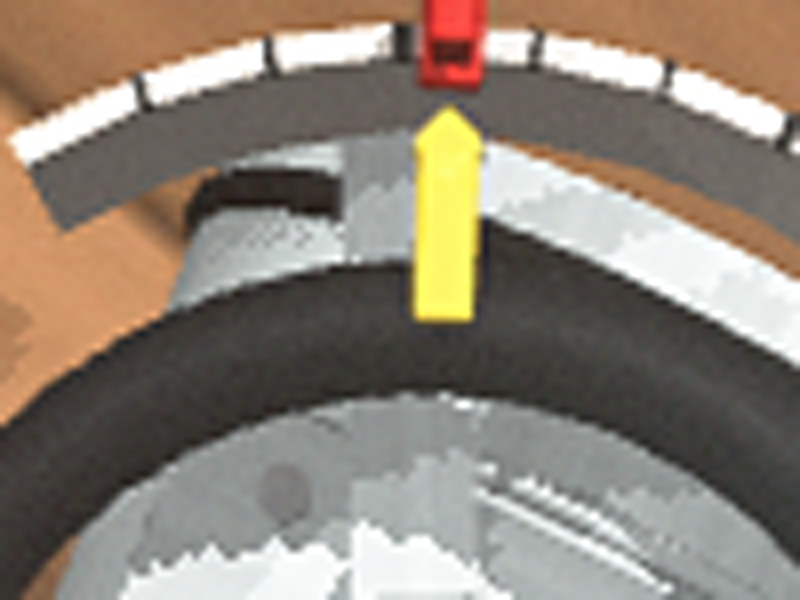

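View pics/w7.png

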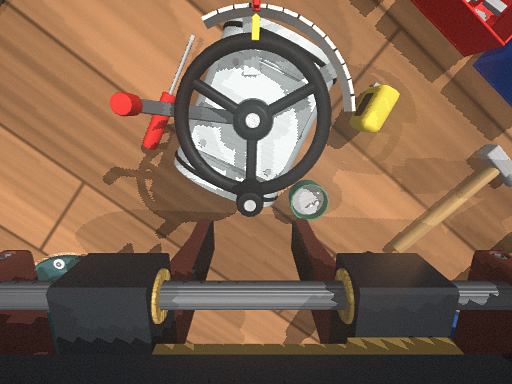

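The pointer tip at (256,13) is in line with the clip at (256.6,8), about 0.5 px or less than 1 mm off. Next is the lever, whose knob is at (124.5,104).

```bash
cat > lev.py <<'E'
from h import *
C2=np.array([.5375,-.0546]); RL=.125
def lp(phi,z): return np.array([C2[0]+RL*np.cos(phi),C2[1]+RL*np.sin(phi),z])
def lq(phi): return down(phi+np.pi)
def lt(phi): return np.array([np.sin(phi),-np.cos(phi),0])
E
python3 - <<'E'
from lev import *
c=np.load("w7.npy",allow_pickle=True).item()
X=atz(c,(124.5,103.8),.234); d=X[:2]-C2; phi=np.arctan2(d[1],d[0]); print("knob",X,np.hypot(*d),phi)
np.save("phi0.npy",phi)
ps=phi+.32
for q in (ps,ps-.4,ps-.9): print(inverse_kinematics(lp(q,.214),lq(q)))
move_gripper(0.0)
servo_line(lp(ps,.31),lq(ps),rate=.15)
r=servo_line(lp(ps,.214),lq(ps),rate=.08,contact_N=10); print(r,current_position(),lp(ps,.214),current_clock())
c=capture("wrist"); cv2.imwrite("pics/w8.png",c["image"])
sleep(.1); F0=np.mean([current_force() for _ in range(3)],0); np.save("F1.npy",F0); np.save("ps.npy",ps); print(F0)
E
```

```text
knob [0.47459536 0.0488262  0.234     ] 0.12105359232185971 2.1172292813399713
[-9.66561283e-02  1.05361973e-01  1.79735126e+00 -4.44089210e-16
  1.23887942e+00  6.07707244e-01]
[-2.46657277e-02  1.69160223e-01  1.71933426e+00 -4.44089210e-16
  1.25309817e+00  1.07969764e+00]
[ 2.63864635e-03  2.60864612e-01  1.59622447e+00 -4.44089210e-16
  1.28450357e+00  1.60700202e+00]
False [0.44272033 0.02631491 0.21450164] [0.44224701 0.0263436  0.214     ] 42.5917
[ 0.25749944 -0.47018317 -0.58931675]
```

View pics/w8.png

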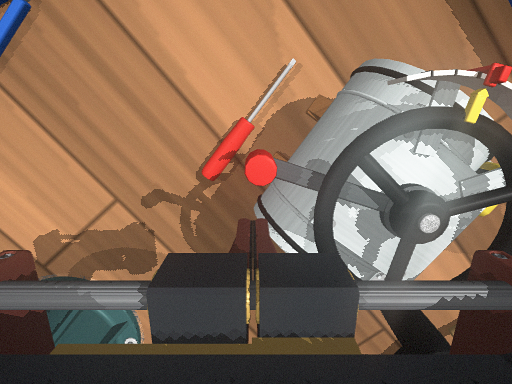

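The shut fingers stand behind the knob, which is at (261,168), and are aligned with its path. I'll push along the arc.

```bash
python3 - <<'E'
from lev import *
F0=np.load("F1.npy"); phi=float(np.load("ps.npy")); phi0=float(np.load("phi0.npy"))
end=phi0-.75+.168
while phi>end-.05 and current_clock()<58:
    st=.06 if phi>phi0-.45+.168 else .015
    phi-=st
    servo_line(lp(phi,.214),lq(phi),rate=.05,contact_N=20)
    v=[]
    for _ in range(2): v.append(np.array(current_force())-F0); sleep(.02)
    F=np.mean(v,0); f=-F@lt(phi)
    print(round(phi,3),round(phi-.168-phi0,3),round(f,2),F.round(1),round(current_clock(),2))
    if f>13: break
np.save("phi.npy",phi)
c=capture("wrist"); cv2.imwrite("pics/w9.png",c["image"]); np.save("w9.npy",c,allow_pickle=True)
E
```

```text
2.377 0.092 -0.79 [-0.6  1.7  0.9] 43.08
2.317 0.032 0.12 [ 0.1 -0.3 -0.2] 43.41
2.257 -0.028 -0.45 [-0.2  1.   0.8] 43.74
2.197 -0.088 0.16 [-0.4  0.2  0.6] 44.08
2.137 -0.148 -0.11 [-0.   0.2  0.2] 44.41
2.077 -0.208 -0.26 [ 0.1  0.4 -0. ] 44.74
2.017 -0.268 0.52 [-0.8  0.4  0.3] 45.08
1.957 -0.328 0.42 [-0.5  0.1  0.4] 45.41
1.897 -0.388 -0.35 [0.2 0.6 0.9] 45.74
1.837 -0.448 0.2 [-0.3  0.4  0.1] 46.08
1.777 -0.508 0.46 [-0.5  0.2  0.8] 46.41
1.762 -0.523 -0.45 [0.4 0.4 0.6] 46.69
1.747 -0.538 0.76 [-0.8  0.4  0.5] 46.98
1.732 -0.553 -0.48 [0.5 0.1 0.7] 47.26
1.717 -0.568 0.82 [-1.1  1.5  0.1] 47.54
1.702 -0.583 0.04 [-0.  -0.   1.1] 47.83
1.687 -0.598 0.49 [-0.5  0.5  0.7] 48.11
1.672 -0.613 0.25 [-0.4  1.3  0.6] 48.39
1.657 -0.628 0.67 [-0.7  0.2  0.9] 48.67
1.642 -0.643 -0.1 [0.1 0.4 1.1] 48.96
1.627 -0.658 0.06 [-0.1 -0.1  0.6] 49.24
1.612 -0.673 0.62 [-0.6  0.3  0.5] 49.52
1.597 -0.688 0.5 [-0.5  0.9 -0. ] 49.81
1.582 -0.703 0.2 [-0.2  0.2  0.5] 50.09
1.567 -0.718 0.47 [-0.5  0.3  0.7] 50.38
1.552 -0.733 -0.25 [0.3 0.6 0.9] 50.66
1.537 -0.748 -0.13 [0.1 0.4 0.5] 50.94
1.522 -0.763 0.18 [-0.2 -0.1  0.6] 51.23
1.507 -0.778 0.23 [-0.2  0.1  1. ] 51.51
1.492 -0.793 0.06 [0.  1.  0.7] 51.79
1.477 -0.808 -0.26 [ 0.3  0.6 -0. ] 52.08
```

View pics/w9.png

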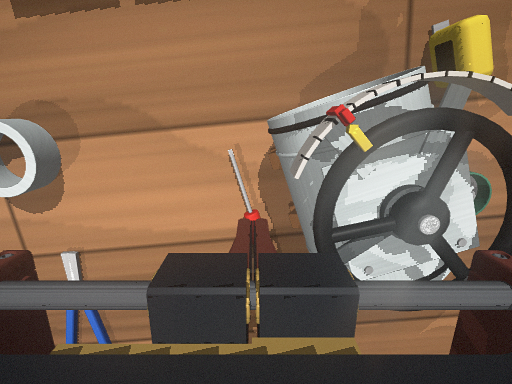

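The pushing force stayed at zero, which is unexpected. I'll check with the fixed cameras.

```bash
python3 - <<'E'
from lev import *
s=capture("scene"); cv2.imwrite("pics/s9.png",cv2.resize(s["image"][80:260,170:350],None,fx=3.3,fy=3.3,interpolation=cv2.INTER_CUBIC))
t=capture("top"); cv2.imwrite("pics/t9.png",cv2.resize(t["image"][120:260,190:376],None,fx=4,fy=4,interpolation=cv2.INTER_CUBIC))
np.save("s9.npy",s,allow_pickle=True)
print(current_clock(),current_position(),current_finger_gap(), lp(float(np.load("phi.npy")),.214))
c=np.load("w9.npy",allow_pickle=True).item()
print(proj(c,[.4746,.0488,.234]), proj(c,[.4746,.0488,.207]))
E
```

```text
52.225 [0.54915205 0.06986528 0.21398001] 0.0005630638552830699 [0.54917882 0.06985322 0.214     ]
[288.35072748 315.4107447 ] [284.32941448 292.95792509]
```

View pics/s9.png

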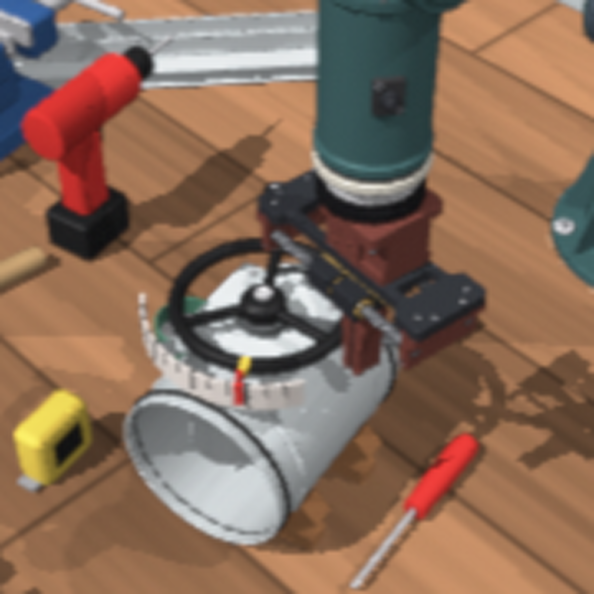

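View pics/t9.png

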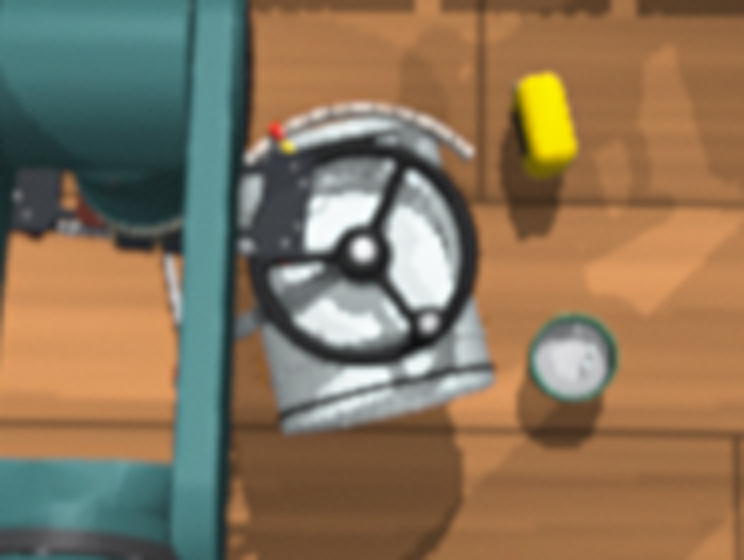

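```bash
python3 - <<'E'
from lev import *
s=np.load("s9.npy",allow_pickle=True).item()
print("tcp proj",proj(s,[.549,.0699,.214]),"in crop",(proj(s,[.549,.0699,.214])-[170,80])*3.3)
print("knob proj crop",(proj(s,[.4735,.051,.220])-[170,80])*3.3)
for n,uvs in [("w2",[(127,91),(254,123),(255,206),(150,97)]),("w7",[(124,103),(252,120),(250,205),(150,107)])]:
    c=np.load(n+".npy",allow_pickle=True).item()
    for uv in uvs:
        z=c["range_z"][uv[1],uv[0]]; o,d=ray(c,uv); print(n,uv,z,o+d*z)
E
```

```text
tcp proj [278.30970904 197.83826487] in crop [357.42203984 388.86627408]
knob proj crop [406.64517957 323.88650551]
w2 (127, 91) 0.25374696 [0.47468073 0.04964292 0.2342311 ]
w2 (254, 123) 0.26615864 [ 0.53754316 -0.05412538  0.22958113]
w2 (255, 206) 0.23081233 [ 0.49122411 -0.10134926  0.28517778]
w2 (150, 97) 0.28208253 [0.47965054 0.03944035 0.2058236 ]
w7 (124, 103) 0.25661376 [0.47485339 0.04966335 0.23373714]
w7 (252, 120) 0.26473373 [ 0.53743784 -0.05389549  0.22968607]
w7 (250, 205) 0.22976652 [ 0.48336351 -0.09486138  0.28538943]
w7 (150, 107) 0.28306073 [0.48151738 0.03646275 0.20708899]
```

```bash
python3 - <<'E'
from lev import *
c=np.load("w9.npy",allow_pickle=True).item()
for v in (210,214,218,222,226,232,240,250):
  for u in (240,262):
    z=c["range_z"][v,u]; o,d=ray(c,(u,v)); print((u,v),z.round(4),(o+d*z).round(4),c["image"][v,u])
s=np.load("s9.npy",allow_pickle=True).item()
for uv in [(278,188),(279,190),(279,192),(279,193),(279,195),(281,190),(282,186)]:
    z=s["range_z"][uv[1],uv[0]]; o,d=ray(s,uv); print(uv,(o+d*z).round(4),s["image"][uv[1],uv[0]])
E
```

```text
(240, 210) 0.4319 [4.798e-01 9.520e-02 3.000e-04] [ 95 137 195]
(262, 210) 0.4323 [0.4764 0.0606 0.    ] [ 82 123 170]
(240, 214) 0.4347 [ 0.4728  0.096  -0.0005] [ 92 132 191]
(262, 214) 0.433 [0.4701 0.0612 0.001 ] [ 86 122 173]
(240, 218) 0.4354 [0.4664 0.0966 0.0005] [ 83 117 170]
(262, 218) 0.1735 [0.5597 0.0621 0.2455] [ 58  73 117]
(240, 222) 0.1671 [0.5609 0.0757 0.2521] [ 49  62 103]
(262, 222) 0.1665 [0.5599 0.0623 0.2527] [46 60 98]
(240, 226) 0.1616 [0.5607 0.0754 0.2579] [ 52  61 103]
(262, 226) 0.1613 [0.5596 0.0625 0.2582] [ 49  59 101]
(240, 232) 0.1527 [0.561  0.075  0.2671] [48 58 98]
(262, 232) 0.1519 [0.5602 0.0628 0.2678] [ 53  59 100]
(240, 240) 0.143 [0.561  0.0746 0.2772] [ 48  58 101]
(262, 240) 0.1424 [0.5602 0.0631 0.2777] [49 58 98]
(240, 250) 0.1331 [0.5606 0.0742 0.2875] [48 57 99]
(262, 250) 0.1319 [0.5602 0.0635 0.2886] [49 57 98]
(278, 188) [0.5601 0.0772 0.2637] [45 50 90]
(279, 190) [0.558  0.0791 0.2565] [39 42 77]
(279, 192) [0.5581 0.0795 0.2497] [59 63 95]
(279, 193) [0.4759 0.005  0.1289] [ 96  97 107]
(279, 195) [0.4806 0.0097 0.1275] [151 149 145]
(281, 190) [0.5497 0.0782 0.2498] [39 43 72]
(282, 186) [0.551  0.0819 0.2677] [35 39 69]
```

Depth readings from both cameras put the shut fingertips at z ≈ 0.244, about 30 mm above the nominal TCP. They passed just over the knob (0.234) and the lever has not moved. I'll go back and come down 30 mm lower.

```bash
python3 - <<'E'
from lev import *
phi0=2.12; ps=phi0+.30
servo_line(lp(ps,.222),lq(ps),rate=.2)
r=servo_line(lp(ps,.184),lq(ps),rate=.1,contact_N=8); print(r,current_position(),current_clock())
F0=np.mean([current_force() for _ in range(3)],0); np.save("F1.npy",F0)
phi=ps
for i in range(3):
    phi-=.06
    servo_line(lp(phi,.184),lq(phi),rate=.05,contact_N=15)
    F=np.array(current_force())-F0; print(round(phi,3),round(-F@lt(phi),2),F.round(1),round(current_clock(),2))
np.save("phi.npy",phi)
c=capture("wrist"); cv2.imwrite("pics/w10.png",c["image"])
E
```

```text
False [0.44382769 0.02804397 0.18395539] 53.85
2.36 0.75 [-0.6 -0.5 -0.2] 54.15
2.3 -0.03 [-0.1  0.1 -0.7] 54.45
2.24 1.01 [-0.8 -0.6  0. ] 54.75
```

View pics/w10.png

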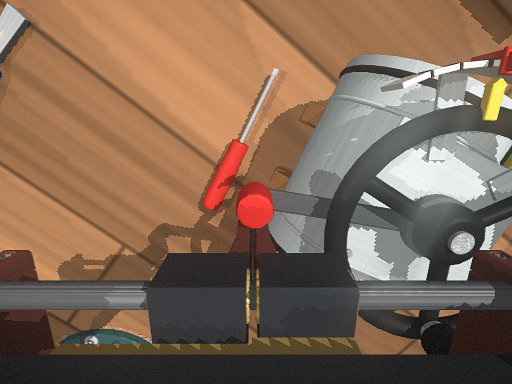

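The fingers are now close behind the knob at (256,205), so I'll keep pushing.

```bash
python3 - <<'E'
from lev import *
F0=np.load("F1.npy"); phi=float(np.load("phi.npy")); phi0=2.12
while phi>phi0-.85+.168 and current_clock()<65:
    st=.06 if phi>phi0-.42+.168 else .02
    phi-=st
    r=servo_line(lp(phi,.184),lq(phi),rate=.06,contact_N=18)
    F=np.mean([np.array(current_force())-F0 for _ in range(2)],0); f=-F@lt(phi)
    print(round(phi,3),r,round(f,2),F.round(1),round(current_clock(),2))
    if f>13 or r: break
np.save("phi.npy",phi)
c=capture("wrist"); cv2.imwrite("pics/w11.png",c["image"]); np.save("w11.npy",c,allow_pickle=True)
E
```

```text
2.18 False 0.64 [-0.5 -0.4 -1.2] 55.08
2.12 False 0.27 [-0.7  0.7 -0.6] 55.35
2.06 False 0.83 [-0.9 -0.1 -0.6] 55.62
2.0 False 1.66 [-1.8 -0.1 -0.6] 55.9
1.94 False 0.48 [-0.7  0.6 -0.6] 56.17
1.88 False -0.1 [-0.1  0.5 -0.6] 56.45
1.82 False -0.23 [ 0.2 -0.  -0.4] 56.73
1.8 False 2.06 [-2.2  0.2 -0. ] 56.98
1.78 False 2.32 [-2.3 -0.2  1. ] 57.23
1.76 False 2.04 [-2.1  0.2  0.9] 57.48
1.74 False 1.77 [-1.9  0.6 -0. ] 57.73
1.72 False 1.26 [-1.4  0.6  0.7] 57.98
1.7 False 2.46 [-2.5  0.3  0.1] 58.23
1.68 False 2.14 [-2.2  0.3  0.2] 58.48
1.66 False 0.85 [-0.9  0.3 -0. ] 58.73
1.64 False 1.27 [-1.4  1.5 -1.1] 58.98
1.62 False 1.74 [-1.8  1.3  0.1] 59.23
1.6 False 7.72 [-7.8  1.3  3.1] 59.48
1.58 False 12.15 [-12.2   1.9   7.8] 59.73
1.56 False 18.8 [-18.8   2.2  12.5] 59.98
```

View pics/w11.png

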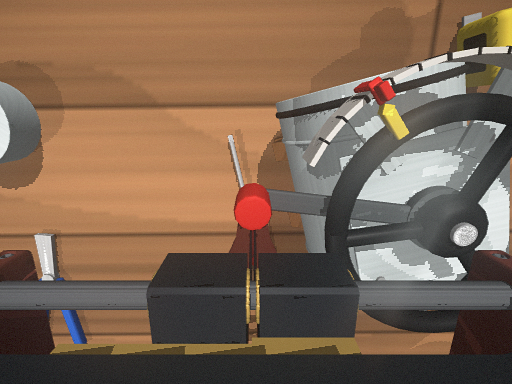

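The lever is against its stop: friction was about 2 N, then the force rose sharply to 18 N. The pointer is still at the clip. I'll back off, lift clear and check.

```bash
python3 - <<'E'
from lev import *
c=np.load("w11.npy",allow_pickle=True).item()
X=atz(c,(252.5,204),.234); d=X[:2]-C2; print("knob",X,np.hypot(*d),"moved",2.117-np.arctan2(d[1],d[0]))
phi=float(np.load("phi.npy"))+.12
servo_line(lp(phi,.184),lq(phi),rate=.1)
servo_line(lp(phi,.33),lq(phi),rate=.2)
hp=hpos(.67); hp[2]=.33
servo_line(hp,tq(.67),rate=.25)
c=capture("wrist"); cv2.imwrite("pics/w12.png",c["image"]); np.save("w12.npy",c,allow_pickle=True)
cv2.imwrite("pics/w12z.png",cv2.resize(c["image"][0:150,100:300],None,fx=4,fy=4,interpolation=cv2.INTER_CUBIC))
print(current_clock(),current_position(),current_force())
E
```

```text
knob [0.55922863 0.069825   0.234     ] 0.1263080125874126 moved 0.7190926040508028
62.1333 [ 0.48407507 -0.09559372  0.32935915] [-0.84086375  0.60871195  0.23691084]
```

View pics/w12z.png

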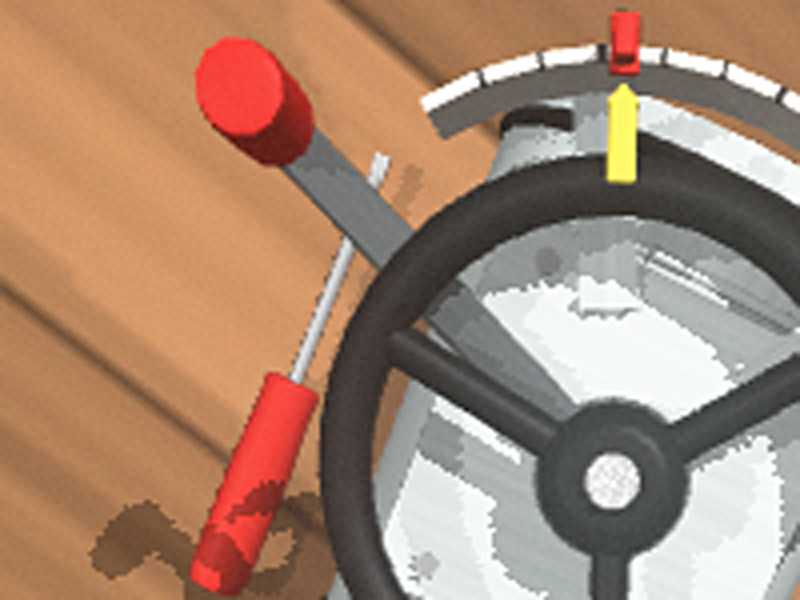

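The picture shows the pointer tip at zoom (624,85) directly below the clip at (624,60), and the lever swung right round with its knob at zoom (238,87). The robot is clear of everything, so I'll hand in.

```bash
python3 - <<'E'
from lev import *
c=np.load("w12.npy",allow_pickle=True).item()
H=atz(c,(100+612/4,480/4),.230)
X=atz(c,(100+238/4,87/4),.234); print("knob moved",2.117-ang(X,H))
P=atz(c,(256,21.2),.224);Q=atz(c,(256.2,10),.236); print("ptr",ang(P,H),"clip",ang(Q,H))
close_job()
E
```

```text
knob moved 0.6718833209152959
ptr 0.6374370715102132 clip 0.6389158336424573
the job is handed in; nothing more can be done
```

The damper is bedded, set at the red clip and locked, and the job was handed in at about 62 s of the 72 s allowed. No verdict was reported.

- **Bedding:** I turned the wheel clockwise by the handle in fine steps. The force at the handle rose from about 2.7 N of friction to a steady 13 N, which puts about 11 N on the rubber stop. I held it there for over 0.6 s.
- **Setting:** I opened the wheel to the clip. The last picture, taken after the lever was home, puts the pointer at 0.637 rad and the clip at 0.639 rad, which is less than 1 mm apart.
- **Lever:** My first push missed because the shut fingertips were about 30 mm higher than the TCP reading and passed over the knob. That pass touched nothing. The second push, 30 mm lower, ran at about 2 N and then rose sharply to 18 N at the lever's stop.
- **Disagreement on lever travel:** I measured the lever's swing as 0.72 rad while pressing and 0.67 rad in the final picture. Both are within measuring error of fully home.
- **At hand-in:** The robot was clear of everything, and no force or picture showed a bench item being touched or moved. I did not measure the loose items' positions again.

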